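# Load the glaze-test kiln from the peg stand

## Robot

A 6-joint arm with a two-finger parallel gripper is mounted at the origin on the work surface. World frame = base frame: x ahead of the robot, y to its left, z up, the work surface at z = 0. Lengths are in m, angles in rad, forces in N, time in s.
With the tool pointing down it reaches from about 0.35 to 0.8 m from the base axis. Payload 7.3 kg.
Tool frame: the origin (TCP) lies between the finger pads; the fingertips stand 25 mm ahead of it and the grasp point (between the pads) lies 6 mm ahead of it (r.tip_extent is the distance from the TCP to the fingertips, in m); z points along the fingers, y is the direction in which the jaws open and shut (so a half turn about z gives the same grasp; the last joint's range is limited). The gripper opens to 85 mm and grips with 20 to 120 N. Pads are 22 mm wide; open, the fingers measure 114 mm over their backs; the gripper's body (76 mm by 85 mm) begins 54 mm behind the grasp point. The pads swing forward as they close: fully open they stand 13 mm farther back than shut.
Start: joints at [-1.356, 0.342, 1.524, -0, 1.275, -0.146], TCP at [0.185, -0.491, 0.256] pointing down, gripper open.
Joint ranges: [-2.53, 2.53], [-0.77, 2.02], [0.04, 2.7], [-1, 4.14], [0.28, 2.66], [-3.11, 3.11]. Speed limits (rad/s): [2.57, 2.57, 3.14, 3.14, 3.14, 3.14].

## Interface

Orientations are given as a unit quaternion [x, y, z, w].
In Python, from workcell import r, command_gripper, optics gives the robot as it stands. The module is installed in compiled form; this text tells all that it offers. Calls block until the motion is done:
- r.reach(position, orientation): joint-space move of the TCP to a pose.
- r.move_straight(position, orientation=None, speed=0.15, max_force=None): straight line of the TCP; orientation=None keeps the orientation; speed is the mean speed in m/s. With max_force (N) it stops when the force on the tool has changed by that much, and returns True; else False.
- r.movej(angles): joint-space move.
- command_gripper(opening, force=None): finger opening in m; force is the grip in N (None keeps the last); returns when the fingers have stopped.
- r.hold(seconds).
- r.solve_ik(position, orientation): joint angles nearest the present ones, or None.
- r.read_state(): the state.
- optics.get_image(name): name is "scene" or "top" or "wrist"; returns (picture, depth): 420x560x3 uint8, red, green, blue; 420x560 float32, m along the optical axis (not along the pixel's ray), 0 where there is no reading.
- optics.camera_model(name): a dict with "K" (3x3 intrinsics, pixels), "R" (3x3) and "t" (3): a world point X has camera coordinates R X + t; the wrist camera has in their place "tool_from_camera" (4x4, takes a point from camera to tool coordinates, whose origin is the TCP and whose axes are the flange's). Camera axes: x right, y down, z forward; pixel columns grow to the right and rows downward; lengths in m; the calibration is good to about 2 mm. The wrist camera is an equidistant fisheye: a pixel r from the principal point sees the ray r / f radians off the axis. A picture is of the moment at which its call begins: read the wrist's pose just before it. camera_model takes no time and is no camera call.
A pose or a line that the arm cannot do raises r.PlanningError and nothing moves.
- r.finish_job(): hands the job in, once; it reports no verdict.
The state is a dict: "time_s": time; "joint_positions": joint angles; "dq": joint speeds; "tau": joint torques, N m; "eef_pos": TCP position; "eef_rot": TCP orientation; "contact_force": force on the tool from outside, world axes, zero at the start; "torque": the same for the moment, N m; "grip_width": finger opening in m.
Only numpy, scipy, OpenCV 4.12 (cv2) and the standard library are available. Lean on these libraries where they do the work, as an engineer would, in place of code of your own. Each camera call takes 0.05 s, during which the arm holds its last target. There are 200 camera calls.

## Task

Load the long test kiln: take every glaze test tile off its peg on the wooden stand, lifting it over the peg's upturned tip, and stand each one upright, window end up, in its own slot in the kiln. Then put the lid on the kiln so that it is fully seated, and after that turn the vent handle all the way to its open stop. Leave the pots, the sponge and the tools on the table where they are.

Things in the scene. Friction and masses are not known exactly. Their poses are not given: they have to be found in the camera images.
- stand: Fixed wooden peg stand, 360 mm wide, 193 mm high. Origin: on the table under the middle of its crossbar (20 mm thick in x). Four level steel pegs, 6 mm thick, run from the bar's front (x = -10 mm) along the stand's -x at height 175 mm (centre line), at y = -112.5, -37.5, 37.5, 112.5 mm, and turn straight up at x = -85 mm; tip tops at 188 mm. Some pegs may be empty.
- kiln: Fixed metal box with open top, 122 (x) by 266 mm (y, its length), rim at z = 160 mm, walls 18 mm. Origin: underside centre. Chamber floor at z = 20 mm; on it pale blocks (tops at z = 75 mm) leave four slots across x, see slot0. At the -y end stands a vent box 56 by 60 mm, 172 mm high, centred at y = -163 mm, with the vent handle on top (up to z = 210 mm).
- slot0 (a point): Centre of the floor of the first slot, at y = -75 mm, z = 20 mm in the kiln frame. Each slot is 14 mm wide (kiln y), 86 mm long (kiln x), 55 mm deep below the blocks; its floor is 140 mm below the rim. A tile stands in it facing along the kiln's y; its top is then 16 mm below the rim.
- slot1 (a point): The same for the second slot, at y = -25 mm.
- slot2 (a point): The same for the third slot, at y = +25 mm.
- slot3 (a point): The same for the fourth slot, at y = +75 mm.
- lid: Loose kiln lid, 0.5 kg: a plug 74 (x) by 218 (y) by 10 mm high below (6 mm play all round in the kiln's mouth), a metal slab 122 by 266 by 20 mm, and on it a wooden bar handle 20 mm thick in x, 80 mm long in y, z = 30 to 66 mm. Origin: centre of the plug's underside. Starts lying on the table. Seated: origin 150 mm above the kiln's, over its centre, y along the kiln's y, either way round.
- damper (a joint): Vent handle angle, rad: 0 = shut (the handle points along the kiln's -y), 1.571 = fully open at its stop (points along the kiln's -x, so it turns clockwise seen from above). Stays where it is left; about 0.15 N m of friction.
- damper_hinge (a point): Point on the vent handle's upright pivot axis, at the bar's mid height (198 mm above the table).
- damper_grip (a point): Point to grip on the vent handle, 75 mm from the pivot, at the bar's mid height. The handle is a level metal bar 14 mm thick, 24 mm high (z 186 to 210 mm), reaching 100 mm from the pivot; its outer half is black.
- tile0: Clay glaze test tile, lower part white: plate 8 (x) by 56 (y) by 124 mm (z), 0.11 kg. A window 24 mm wide, z = 64 to 90 mm, goes through; a solid strip above it. Origin: centre of the bottom edge; z to the window end. It hangs upright by the window on a peg, facing along it, 25 to 43 mm short of the tip bend. Two to four of tile0..tile3 are present (others None), all alike.
- tile1: Another such tile, the same in every way as tile0. None if absent.
- tile2: Another such tile, the same in every way as tile0. None if absent.
- tile3: Another such tile, the same in every way as tile0. None if absent.
- vase: Bystander: clay vase, 95 mm across, 120 mm high; origin under its base.
- mug: Bystander: blue mug, 85 mm high; origin under its base.
- bowl: Bystander: blue bowl, 120 mm across, 55 mm high; origin under its base.
- sponge: Bystander: yellow sponge block 110 by 70 by 35 mm; origin under its centre.
- knife: Bystander: flat palette tool lying on the table, about 250 mm long; origin under its middle.
Things that resemble listed ones, but are neither listed nor needed, are in the scene too. Leave any red look-alike of the tile0 alone. Leave any black look-alike of the tile3 alone.

How it is judged:
On the way, in this order (a step that is already met when the one before it is completed fails the run):
1. every tile present stands upright in a slot of the kiln (z of tile0 in the frame of kiln between 0.01 and 0.03 m and x of tile0 in the frame of kiln between -0.04 and 0.04 m and y of tile0 in the frame of kiln between -0.09 and 0.09 m and angle between each of tile0, tile1, tile2, tile3's own z axis and vertical below 0.25 rad and z of tile1 in the frame of kiln between 0.01 and 0.03 m and x of tile1 in the frame of kiln between -0.04 and 0.04 m and y of tile1 in the frame of kiln between -0.09 and 0.09 m and z of tile2 in the frame of kiln between 0.01 and 0.03 m and x of tile2 in the frame of kiln between -0.04 and 0.04 m and y of tile2 in the frame of kiln between -0.09 and 0.09 m and z of tile3 in the frame of kiln between 0.01 and 0.03 m and x of tile3 in the frame of kiln between -0.04 and 0.04 m and y of tile3 in the frame of kiln between -0.09 and 0.09 m), for 0.2 s.
2. the lid is seated on the kiln, tiles in their slots (all of step 1 and z of lid in the frame of kiln between 0.14 and 0.155 m and horizontal distance between lid and kiln below 0.015 m and angle between lid's own z axis and vertical below 0.05 rad), for 0.2 s.
3. the vent handle is at its open stop (value of joint damper above 1.45 rad), for 0.2 s.
At the end, for the whole second after the job is handed in: Every tile present stands in a kiln slot, on the chamber floor (bottom edge within 10 mm of it), window end up, within 0.25 rad of upright; the lid is seated (no more than 5 mm proud, centred within 15 mm, level within 0.05 rad) and at rest; the vent handle reads more than 1.45 rad (all of step 2 and value of joint damper above 1.45 rad and linear speed of lid below 0.02 m/s); the robot touches nothing.
It fails at once if the vase is pushed more than 40 mm from its place (distance of vase from where it was at the start of the episode above 0.04 m).
It fails at once if the mug is pushed more than 40 mm from its place (distance of mug from where it was at the start of the episode above 0.04 m).
It fails at once if the bowl is pushed more than 40 mm from its place (distance of bowl from where it was at the start of the episode above 0.04 m).
It fails at once if the sponge is pushed more than 40 mm from its place (distance of sponge from where it was at the start of the episode above 0.04 m).
It fails at once if the knife is pushed more than 40 mm from its place (distance of knife from where it was at the start of the episode above 0.04 m).
Of tile0, tile1, tile2, tile3 only 2 to 4 are there at a start; the rules pass over those that are not, and their reading is None.
At some moment in a run one of lid may be knocked a few centimetres aside while the robot is not near it.
It also fails if it takes over 210 s, if anything falls off the work surface, if the arm or the gripper's body presses on something with over 40 N, if the wrist force passes 120 N, or if a joint passes its speed limit or range.

## Working session

There is one attempt and no reset: what is moved stays moved. The work goes in short steps, each a Python script; the robot and the scene stay as the last script left them, time stands still between calls to the robot, and variables do not carry over. Pictures are saved under pics/ and viewed, about 12 in all and at most 16, crops included, and the job is handed in when it is done.

```bash
mkdir -p pics; cat > h.py <<'E'
import numpy as np, cv2
from workcell import r, command_gripper, optics
from scipy.spatial.transform import Rotation as Ro
def cloud(name):
    im,d=optics.get_image(name); m=optics.camera_model(name)
    K,R,t=np.array(m["K"]),np.array(m["R"]),np.array(m["t"])
    v,u=np.mgrid[:d.shape[0],:d.shape[1]]
    c=np.stack([(u-K[0,2])/K[0,0]*d,(v-K[1,2])/K[1,1]*d,d],-1)
    X=(c-t)@R; X[d==0]=np.nan
    return im,X
def save(n,im): cv2.imwrite(f"pics/{n}.png",cv2.cvtColor(im,cv2.COLOR_RGB2BGR))
E
python3 - <<'E'
from h import *
for n in("scene","top"):
    im,X=cloud(n); save(n,im); np.savez(n+".npz",im=im,X=X)
    m=optics.camera_model(n); print(n,np.round(m["K"],1).tolist(),np.round(-np.array(m["R"]).T@m["t"],3))
print(optics.camera_model("wrist")); print(r.read_state()["eef_rot"], r.tip_extent)
E
```

```text
scene [[436.0, 0.0, 277.3], [0.0, 436.0, 205.7], [0.0, 0.0, 1.0]] [1.26  0.631 0.924]
top [[496.6, 0.0, 277.7], [0.0, 496.6, 205.1], [0.0, 0.0, 1.0]] [ 0.281 -0.092  1.433]
{'K': array([[325.1922621 ,   0.        , 288.82379863],
       [  0.        , 325.1922621 , 205.88029165],
       [  0.        ,   0.        ,   1.        ]]), 'tool_from_camera': array([[ 3.44369589e-04, -9.65509763e-01, -2.60366624e-01,
         6.63763865e-02],
       [ 9.99999455e-01,  5.89136103e-04, -8.62043123e-04,
        -7.51878629e-04],
       [ 9.85702430e-04, -2.60366186e-01,  9.65509440e-01,
        -1.16367633e-01],
       [ 0.00000000e+00,  0.00000000e+00,  0.00000000e+00,
         1.00000000e+00]])}
[ 9.83778832e-01  1.79384454e-01 -5.13800396e-06 -6.53887604e-04] 0.025
```

View pics/scene.png

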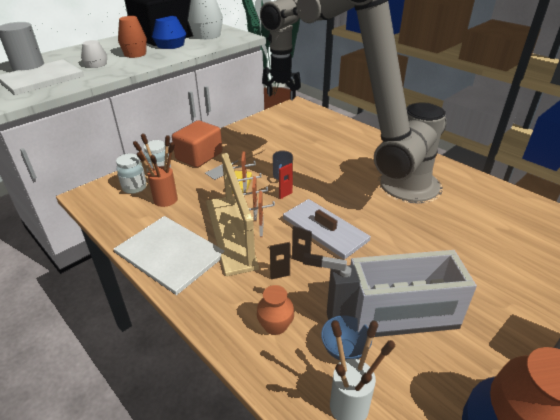

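View pics/top.png

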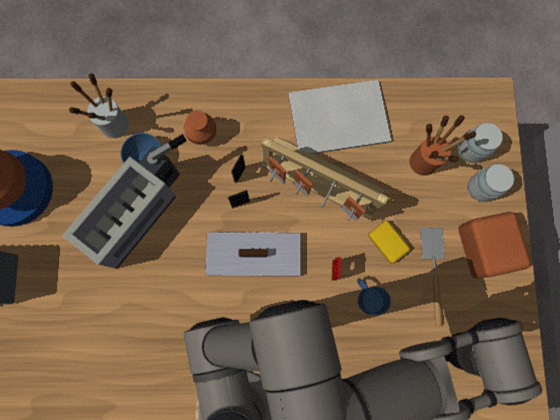

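The scene view shows the stand with tiles near (242,180), (255,200) and (262,210), two black decoys at (280,260) and (302,245), and a red one at (286,180). In the top view, tiles hang at (276,170), (302,180) and (353,207), with an apparently empty peg near (326,193). The kiln is at (120,212), the vent at (165,150) and the lid at (253,254). Next I fit poses from the depth.

```bash
cat > fit.py <<'E'
from h import *
import sys
T=np.load("top.npz");X=T["X"];im=T["im"];S=np.load("scene.npz");Y=S["X"]
def rect(P):
    (c,s,a)=cv2.minAreaRect((P[:,:2]*1000).astype(np.float32)); b=cv2.boxPoints((c,s,a)); return np.round(c,1),np.round(s,1),round(a,2),np.round(b,0).tolist()
def sel(X,u0,u1,v0,v1,z0,z1):
    P=X[v0:v1,u0:u1].reshape(-1,3); return P[(P[:,2]>z0)&(P[:,2]<z1)]
P=sel(X,60,178,150,270,.15,.167); print("rim top",rect(P),np.median(P[:,2]))
P=sel(X,130,200,120,185,.180,.22); print("handle",rect(P),np.median(P[:,2]))
P=sel(X,130,200,130,200,.167,.180); print("vent",rect(P),np.median(P[:,2]))
P=sel(X,200,310,225,285,.022,.04); print("lid slab",rect(P),np.median(P[:,2]))
P=sel(X,200,310,225,285,.055,.08); print("lid bar",rect(P),np.median(P[:,2]))
P=sel(X,255,400,130,215,.188,.2); print("bar",rect(P),np.median(P[:,2]))
# same from the scene cam, by world box
Q=Y.reshape(-1,3); Q=Q[~np.isnan(Q[:,0])]
def box(x0,x1,y0,y1,z0,z1): return Q[(Q[:,0]>x0)&(Q[:,0]<x1)&(Q[:,1]>y0)&(Q[:,1]<y1)&(Q[:,2]>z0)&(Q[:,2]<z1)]
for n,b in dict(rim=(.1,.45,.15,.55,.15,.167),handle=(.3,.55,.1,.3,.18,.22),lid=(0,.3,-.1,.25,.022,.04),lidbar=(0,.3,-.1,.25,.055,.08),bar=(.2,.5,-.5,.0,.188,.2)).items():
    P=box(*b); print("S",n,len(P),rect(P) if len(P)>9 else "",np.median(P[:,2]))
# tiles: orange-ish/other points below bar top in both
big=cv2.resize(im[130:225,225:400],None,fx=4.5,fy=4.5,interpolation=cv2.INTER_CUBIC); save("stand_top",big)
si=S["im"]; save("stand_scene",cv2.resize(si[140:290,200:330],None,fx=4,fy=4,interpolation=cv2.INTER_CUBIC))
E
python3 fit.py
```

```text
rim top (array([551. , 299.6]), array([125.4, 324.2]), 52.46, [[384.0, 349.0], [641.0, 151.0], [718.0, 251.0], [461.0, 448.0]]) 0.1596618973324993
handle (array([678.3, 179.1]), array([ 24.4, 113. ]), 30.15, [[639.0, 222.0], [696.0, 124.0], [717.0, 136.0], [661.0, 234.0]]) 0.20658245153681964
vent (array([645.9, 210.9]), array([79.8, 71.2]), 54.4, [[594.0, 199.0], [652.0, 158.0], [698.0, 223.0], [640.0, 264.0]]) 0.17129011258707602
lid slab (array([422.3, -39.2]), array([264.5, 121.9]), 89.46, [[360.0, -171.0], [482.0, -172.0], [485.0, 92.0], [363.0, 94.0]]) 0.02946309060282083
lid bar (array([423.3, -39.2]), array([77.5, 20.3]), 89.55, [[413.0, -78.0], [433.0, -78.0], [434.0, -1.0], [413.0, -0.0]]) 0.0650732202256109
bar (array([ 588.1, -211.3]), array([359.1,  98.6]), 62.54, [[462.0, -348.0], [549.0, -393.0], [715.0, -75.0], [627.0, -29.0]]) 0.19222108590092948
S rim 410 (array([419.4, 365.8]), array([125.4,  61. ]), 89.99, [[389.0, 303.0], [450.0, 303.0], [450.0, 428.0], [389.0, 428.0]]) 0.1601454156968359
S handle 0  nan
S lid 176 (array([51.4, 21.6]), array([ 49.5, 134.9]), 25.51, [[-0.0, 72.0], [58.0, -50.0], [103.0, -29.0], [45.0, 93.0]]) 0.03072674298232389
S lidbar 139 (array([42.3, 46.7]), array([21., 88.]), 48.66, [[2.0, 68.0], [68.0, 10.0], [82.0, 25.0], [16.0, 84.0]]) 0.0659869715717925
S bar 5  0.1929492629026446
  return _methods._mean(a, axis=axis, dtype=dtype,
  ret = ret.dtype.type(ret / rcount)
```

View pics/stand_scene.png

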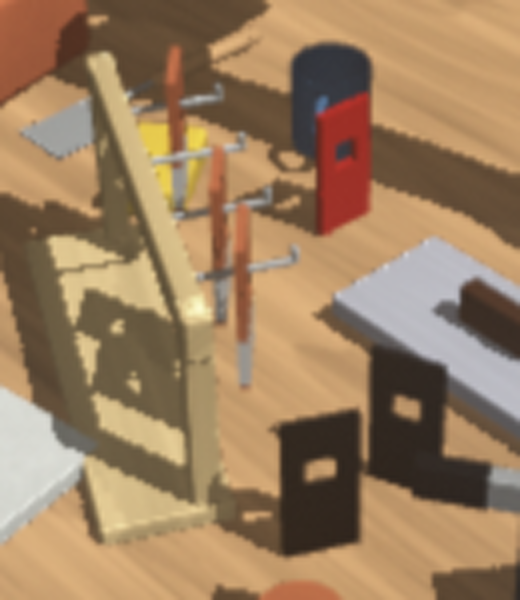

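View pics/stand_top.png

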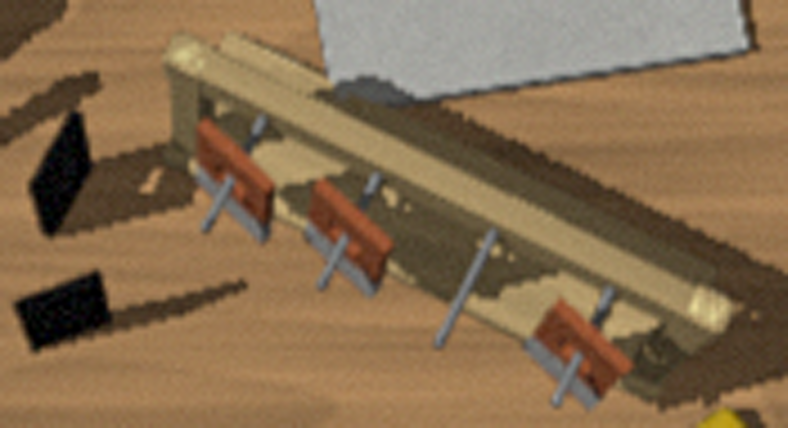

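Three tiles are present: the first, second and fourth pegs from the left in the crop, near (235,190), (350,240) and (580,360). The peg at (465,290) is empty. The decoys stand on the table. Now model fits from both cameras.

```bash
cat > fit2.py <<'E'
from h import *
from scipy.optimize import least_squares
def loc(P,p): c,s=np.cos(p[2]),np.sin(p[2]); d=P[:,:2]-p[:2]; return np.c_[d@[c,s],d@[-s,c]]
def boxd(q,a,b): return np.maximum(np.abs(q)-[a,b],0)
def ring(P,p0):
    def f(p):
        q=loc(P,p); out=np.linalg.norm(boxd(q,.061,.133),axis=1)
        ins=np.maximum(np.minimum(.043-abs(q[:,0]),.115-abs(q[:,1])),0); return np.r_[out,ins]*1000
    s=least_squares(f,p0,loss="soft_l1",x_scale=[.01,.01,.05],diff_step=1e-4); return s.x,s.cost/len(P)
def slab(P,p0,a,b):
    s=least_squares(lambda p:boxd(loc(P,p),a,b).ravel()*1000,p0,loss="soft_l1",x_scale=[.01,.01,.05],diff_step=1e-4); return s.x,s.cost/len(P)
def near(Q,c,rad,z0,z1): return Q[(np.hypot(Q[:,0]-c[0],Q[:,1]-c[1])<rad)&(Q[:,2]>z0)&(Q[:,2]<z1)]
K0=[.528,.317,np.radians(52.4)];S0=[.623,-.229,np.radians(-27.5)];L0=[.423,-.039,0.]
def pts(X): Q=X.reshape(-1,3); return Q[np.isfinite(Q[:,0])]
def tiles(Q,S):
    q=loc(Q,S); out=[]
    for y in(-.1125,-.0375,.0375,.1125):
        m=(abs(q[:,1]-y)<.034)&(q[:,0]>-.085)&(q[:,0]<-.025)&(Q[:,2]>.2)&(Q[:,2]<.225)
        if m.sum()>5:
            z=np.percentile(Q[m,2],90); m&=Q[:,2]>z-.004
            out.append((y,m.sum(),*np.round((q[m].min(0)+q[m].max(0))/2*1000,1),*np.round(np.ptp(q[m],axis=0)*1000,1),round(z,4)))
    return out
E
python3 - <<'E'
from fit2 import *
for n in("top","scene"):
    Q=pts(np.load(n+".npz")["X"]); print(n)
    P=near(Q,K0,.16,.155,.165); k,c=ring(P,K0);print("kiln",len(P),k,c,np.median(P[:,2]))
    P=near(Q,S0,.2,.19,.196); q=loc(P,S0);P=P[abs(q[:,0])<.025]; s,c=slab(P,S0,.01,.18);print("stand",len(P),s,c,np.median(P[:,2]))
    for t in tiles(Q,s):print(t)
    P=near(Q,L0,.2,.022,.036); l,c=slab(P,L0,.061,.133);print("lid",len(P),l,c)
    P=near(Q,L0,.1,.058,.075); l,c=slab(P,L0,.01,.04);print("lidbar",len(P),l,c,np.median(P[:,2]), (P.min(0)+P.max(0))/2)
    P=near(Q,(.68,.18),.1,.2,.215); print("handle",len(P),P[:,:2].mean(0),np.median(P[:,2]))
R=lambda a:(Ro.from_euler("z",a)*Ro.from_euler("x",np.pi)).as_quat()
for nm,x,y,z,a in(("t1",.63,-.106,.3,-27.5),("t4",.527,-.306,.3,-27.5),("slot",.528,.317,.35,-37.6),("slot3",.47,.36,.15,-37.6),("lid",.423,-.039,.06,0),("lidk",.528,.317,.3,52.4)):
    for f in(-180,-90,0,90,180):
        j=r.solve_ik([x,y,z],R(np.radians(a+f))); print(nm,f,None if j is None else np.round(j,2))
E
```

```text
top
kiln 1881 [0.52843724 0.3162983  0.9160754 ] 0.09365215320562324 0.15992244431075442
stand 783 [ 0.62200659 -0.22858004 -0.47851049] 0.0042033882290041956 0.19236686608288503
(-0.1125, np.int64(52), np.float64(-48.8), np.float64(-112.9), np.float64(23.2), np.float64(53.2), np.float64(0.2149))
(0.0375, np.int64(53), np.float64(-47.9), np.float64(36.2), np.float64(19.5), np.float64(53.6), np.float64(0.2139))
(0.1125, np.int64(57), np.float64(-45.4), np.float64(112.8), np.float64(22.3), np.float64(52.7), np.float64(0.2141))
lid 3730 [ 0.42487811 -0.03992165 -0.01061956] 0.42200498921354623
lidbar 223 [ 0.42332067 -0.04019209 -0.00650366] 0.00020042824026325637 0.06509572384419252 [ 0.42344219 -0.03926723  0.06552652]
handle 257 [0.68282891 0.17344244] 0.20887353738558515
scene
kiln 1970 [0.53112734 0.31608979 0.91524254] 0.1785600248536881 0.1604964104030868
stand 452 [ 0.62506959 -0.22875144 -0.47871227] 0.002925674634518505 0.19360153950959047
(-0.1125, np.int64(26), np.float64(-48.5), np.float64(-114.7), np.float64(21.3), np.float64(61.4), np.float64(0.2144))
(0.0375, np.int64(37
[... 1137 characters left out ...]
]
slot3 -180 [ 0.52  0.56  1.48  0.    1.1  -0.39]
slot3 -90 [ 0.52  0.56  1.48  0.    1.1  -1.96]
slot3 0 [ 0.52  0.56  1.48 -0.    1.1   2.75]
slot3 90 [ 0.52  0.56  1.48 -0.    1.1   1.18]
slot3 180 [ 0.52  0.56  1.48  0.    1.1  -0.39]
lid -180 [-0.27  0.46  2.03  0.    0.66 -1.84]
lid -90 [-0.27  0.46  2.03 -0.    0.66  2.87]
lid 0 [-0.27  0.46  2.03 -0.    0.66  1.3 ]
lid 90 [-0.27  0.46  2.03 -0.    0.66 -0.27]
lid 180 [-0.27  0.46  2.03  0.    0.66 -1.84]
lidk -180 [ 0.42  0.49  1.18  0.    1.48 -2.07]
lidk -90 [ 0.42  0.49  1.18 -0.    1.48  2.64]
lidk 0 [ 0.42  0.49  1.18 -0.    1.48  1.07]
lidk 90 [ 0.42  0.49  1.18  0.    1.48 -0.5 ]
lidk 180 [ 0.42  0.49  1.18  0.    1.48 -2.07]
```

```bash
cat >> fit2.py <<'E'
KILN=np.array([.530,.3162,.9157]); STAND=np.array([.6235,-.2287,-.4786])
def w(F,x,y): c,s=np.cos(F[2]),np.sin(F[2]); return np.array([F[0]+c*x-s*y,F[1]+s*x+c*y])
def R(a): return (Ro.from_euler("z",a)*Ro.from_euler("x",np.pi)).as_quat()   # jaws along a+90deg
def wcloud():
    s=r.read_state(); im,d=optics.get_image("wrist"); m=optics.camera_model("wrist"); K=np.array(m["K"]);T=np.array(m["tool_from_camera"])
    v,u=np.mgrid[:420,:560]; a=(u-K[0,2])/K[0,0]; b=(v-K[1,2])/K[1,1]; th=np.hypot(a,b)+1e-9
    k=np.tan(np.minimum(th,1.4))/th*d; c=np.stack([a*k,b*k,d],-1)@T[:3,:3].T+T[:3,3]
    X=c@Ro.from_quat(s["eef_rot"]).as_matrix().T+s["eef_pos"]; X[(d==0)|(th>1.3)]=np.nan; return im,X
E
python3 - <<'E'
from fit2 import *
a=STAND[2]+np.pi/2
command_gripper(.026,40)
for i,(y,x) in enumerate(((-.1125,-.0486),(.0375,-.0477),(.1125,-.0455))):
    p=w(STAND,x,y); r.reach([*p,.33],R(a)); im,X=wcloud(); save(f"w{i}",im); np.savez(f"w{i}.npz",im=im,X=X)
    Q=pts(X)
    for t in tiles(Q,STAND):print(i,t)
    P=near(Q,STAND,.2,.188,.197); q=loc(P,STAND);P=P[abs(q[:,0])<.025]; s,c=slab(P,STAND,.01,.18);print("stand",len(P),s,c,np.median(P[:,2]))
print(r.read_state()["time_s"])
ims=[np.load(f"w{i}.npz")["im"] for i in(0,2)]
save("w02",cv2.resize(np.hstack(ims),(800,300)))
E
```

```text
0 (-0.1125, np.int64(798), np.float64(-48.3), np.float64(-112.1), np.float64(23.5), np.float64(55.0), np.float64(0.2114))
0 (0.0375, np.int64(517), np.float64(-49.9), np.float64(27.6), np.float64(18.1), np.float64(34.7), np.float64(0.2115))
stand 6295 [ 0.62473975 -0.22725683 -0.47536119] 0.000450481128936346 0.19153881631612787
1 (-0.1125, np.int64(46), np.float64(-41.4), np.float64(-87.0), np.float64(9.1), np.float64(6.6), np.float64(0.2107))
1 (0.0375, np.int64(793), np.float64(-47.1), np.float64(37.9), np.float64(23.3), np.float64(54.8), np.float64(0.2114))
1 (0.1125, np.int64(867), np.float64(-46.2), np.float64(112.5), np.float64(23.7), np.float64(54.8), np.float64(0.2116))
stand 5590 [ 0.62430572 -0.22885187 -0.47535109] 0.0020360127100967212 0.1915442137102474
2 (0.0375, np.int64(586), np.float64(-47.1), np.float64(37.9), np.float64(22.8), np.float64(55.8), np.float64(0.2113))
2 (0.1125, np.int64(787), np.float64(-46.2), np.float64(112.9), np.float64(23.5), np.float64(55.0), np.float64(0.2115))
stand 3317 [ 0.62461777 -0.22873564 -0.47364587] 0.004241350784640546 0.1915364568011215
3.375
```

View pics/w02.png

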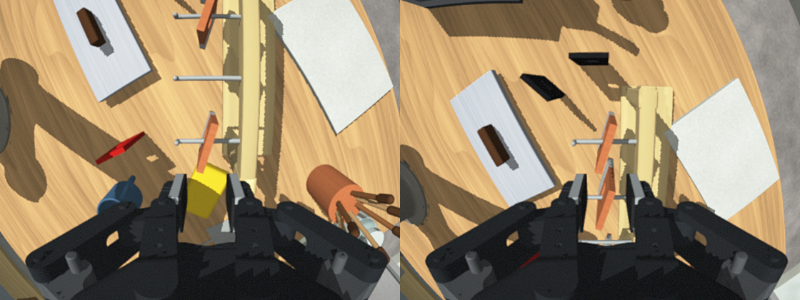

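The tiles hang yawed by roughly 15–20° on their pegs: slanted orange strips at (207,145) and (207,15) in the left half, and (607,190) in the right half. I fit each one's yaw and take a wrist look at the kiln.

```bash
cat >> fit2.py <<'E'
def tilefit(Q,y):
    q=loc(Q,STAND); m=(abs(q[:,1]-y)<.036)&(q[:,0]>-.085)&(q[:,0]<-.025)&(Q[:,2]>.2085)&(Q[:,2]<.2145)
    P=Q[m]; (c,s,a)=cv2.minAreaRect((P[:,:2]*1000).astype(np.float32)); s=np.array(s)
    if s[0]<s[1]: a-=90          # a: direction of the long side
    return np.array(c)/1000,s,(a%180),m.sum()
E
python3 - <<'E'
from fit2 import *
for i,y in enumerate((-.1125,.0375,.1125)):
    for k in range(3):
        Q=pts(np.load(f"w{k}.npz")["X"])
        try: c,s,a,n=tilefit(Q,y); print(y,k,np.round(c,4),np.round(s,1),round(a,1),n)
        except Exception: pass
# kiln
for i,(x,y,z) in enumerate(((-.02,.0,.36),(.0,-.05,.40))):
    r.reach([*w(KILN,x,y),z],R(KILN[2])); im,X=wcloud(); save(f"k{i}",im); np.savez(f"k{i}.npz",im=im,X=X); Q=pts(X)
    P=near(Q,KILN,.16,.155,.165); k,c=ring(P,KILN);print("kiln",len(P),k,c,np.median(P[:,2]))
    B=near(Q,KILN,.13,.06,.085); q=loc(B,k); q=q[abs(q[:,0])<.03]; h,e=np.histogram(q[:,1],np.arange(-.115,.116,.002))
    print(np.median(B[:,2]),[(round((e[j]+.001)*1000),int(h[j])) for j in range(len(h)) if h[j]<h.max()*.3])
    H=near(Q,w(KILN,0,-.163),.12,.2,.216); print("handle",cv2.minAreaRect((H[:,:2]*1000).astype(np.float32)),np.median(H[:,2]))
E
```

```text
-0.1125 0 [ 0.5287 -0.306 ] [56.1  8.6] 45.5 786
-0.1125 1 [ 0.5464 -0.286 ] [5.2 9.9] 169.8 37
-0.1125 2 [0. 0.] [0. 0.] 0.0 0
0.0375 0 [ 0.5919 -0.1805] [37.3  8.6] 45.3 510
0.0375 1 [ 0.5988 -0.1734] [56.1  8.6] 45.4 784
0.0375 2 [ 0.5987 -0.1732] [56.7  8.4] 45.0 570
0.1125 0 [0. 0.] [0. 0.] 0.0 0
0.1125 1 [ 0.6341 -0.1071] [56.4  8.3] 45.0 867
0.1125 2 [ 0.6342 -0.1074] [56.3  8.6] 45.6 778
kiln 12031 [0.52963696 0.31791304 0.91515712] 0.022008929288961317 0.15934930544764978
0.07375712195150003 [(-80, 5), (-78, 0), (-76, 0), (-74, 0), (-72, 0), (-70, 0), (-68, 26), (-30, 1), (-28, 0), (-26, 0), (-24, 0), (-22, 0), (-20, 0), (-18, 31), (20, 0), (22, 0), (24, 0), (26, 0), (28, 0), (30, 0), (70, 0), (72, 0), (74, 0), (76, 0), (78, 0), (80, 0)]
handle ((684.9644775390625, 175.56402587890625), (15.081485748291016, 103.24137115478516), 31.992095947265625) 0.20848266141190244
kiln 9349 [0.52961155 0.3176616  0.91245333] 0.029505481940904577 0.15939103416988581
0.0738388482741332 [(-80, 0), (-78, 0), (-76, 0), (-74, 0), (-72, 0), (-70, 0), (-68, 25), (-30, 0), (-28, 0), (-26, 0), (-24, 0), (-22, 0), (-20, 0), (20, 0), (22, 0), (24, 0), (26, 0), (28, 0), (30, 0), (70, 0), (72, 0), (74, 0), (76, 0), (78, 0), (80, 0)]
handle ((685.25390625, 175.90313720703125), (15.256467819213867, 102.19320678710938), 31.693523406982422) 0.20863208318785037
```

View pics/k1.png

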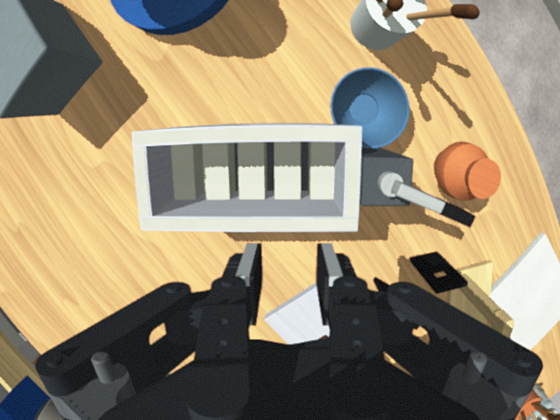

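Kiln confirmed: rim corners at (135,132) to (360,228), slots at local ±25/±75, and the handle from (390,185) to (470,220), already slightly open. First tile now.

```bash
cat >> fit2.py <<'E'
KILN=np.array([.5296,.3178,.9138])
TA=np.radians(45.4); OFF=.127   # TCP height over the tile's bottom edge
TILES={-.1125:(.5287,-.3060),.0375:(.5988,-.1733),.1125:(.6342,-.1073)}
def pick(y):
    p=np.array(TILES[y]); command_gripper(.026,40)
    r.reach([*p,.30],R(TA)); print("touch",r.move_straight([*p,.215],speed=.1,max_force=8))
    command_gripper(0,40); print("width",r.read_state()["grip_width"],r.read_state()["eef_pos"])
    r.move_straight([*p,.230],speed=.05)
    q=loc(p[None],STAND)[0]; o=w(STAND,-.165,q[1])
    print("snag",r.move_straight([*o,.230],speed=.08,max_force=6))
    print("width",r.read_state()["grip_width"],r.read_state()["eef_pos"])
E
python3 - <<'E'
from fit2 import *
pick(.1125)
im,X=wcloud(); save("p0",im)
E
```

```text
touch False
width 0.007076332705123912 [ 0.63462421 -0.10748319  0.2159122 ]
snag False
width 0.007184564838839523 [ 0.52921875 -0.0528954   0.22990828]
```

View pics/p0.png

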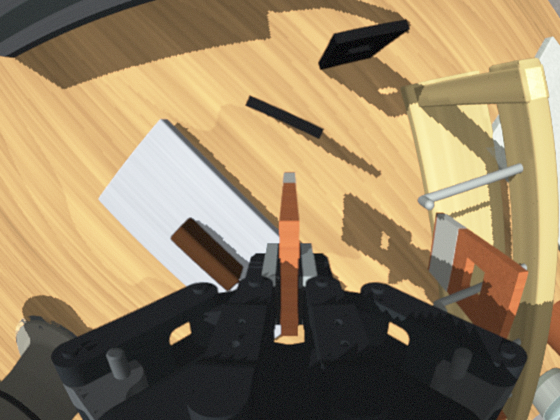

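The tile at (288,250) is held off its peg, and the now bare peg tip is at (425,200). The neighbour still hangs at (480,270). Place it in slot3.

```bash
cat >> fit2.py <<'E'
def place(sy):
    s=r.read_state(); r.move_straight([*s["eef_pos"][:2],.38],speed=.2)
    p=w(KILN,0,sy); r.reach([*p,.38],R(KILN[2])); r.move_straight([*p,.30],speed=.15)
    print("down1",r.move_straight([*p,.215],speed=.1,max_force=6))
    print("down2",r.move_straight([*p,.153],speed=.06,max_force=6), r.read_state()["eef_pos"])
    print("down3",r.move_straight([*p,.146],speed=.02,max_force=4)); s=r.read_state(); print(s["eef_pos"],s["contact_force"],s["grip_width"])
def release():
    s=r.read_state(); p=s["eef_pos"][:2]; command_gripper(.024); r.move_straight([*p,.30],speed=.15)
E
python3 - <<'E'
from fit2 import *
place(.075)
print(r.read_state()["time_s"])
E
```

```text
down1 False
down2 False [0.47045525 0.36374173 0.15347228]
down3 True
[0.47071946 0.36391998 0.148093  ] [0.81089903 0.08939588 3.50585852] 0.0068524456201686295
16.225
```

```bash
python3 - <<'E'
from fit2 import *
release()
r.reach([*w(KILN,-.02,0),.36],R(KILN[2])); im,X=wcloud(); save("c0",im); Q=pts(X)
P=Q[(Q[:,2]>.125)&(Q[:,2]<.152)]; q=loc(P,KILN); m=(abs(q[:,0])<.036)&(abs(q[:,1])<.1); print(m.sum(),q[m].min(0),q[m].max(0),np.percentile(P[m,2],[10,50,90]))
E
```

```text
570 [-0.02719034  0.0704363 ] [0.02875834 0.0795379 ] [0.13046324 0.14234703 0.14367253]
```

View pics/c0.png

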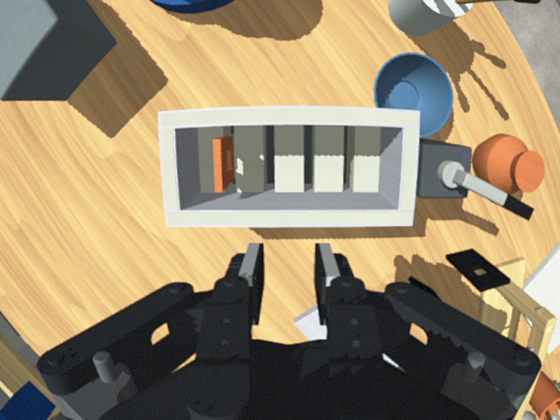

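The tile stands upright in slot3 at (222,165): top z is 0.143, local y is centred at 0.075. On to the next two, re-measuring each one before the grasp.

```bash
cat > next.py <<'E'
from fit2 import *
import fit2,sys
y,sy=float(sys.argv[1]),float(sys.argv[2])
p=TILES[y]; r.reach([*p,.33],R(STAND[2]+np.pi/2)); im,X=wcloud()
c,s,a,n=tilefit(pts(X),y); print(c,s,a,n)
assert abs(s[0]-56)<3 and abs(s[1]-8.5)<2 and np.hypot(*(c-p))<.02
TILES[y]=tuple(c); fit2.TA=np.radians(a if a<90 else a-180)
pick(y); s=r.read_state(); assert .005<s["grip_width"]<.011
place(sy)
if r.read_state()["eef_pos"][2]<.150: release()
r.reach([*w(KILN,-.02,0),.36],R(KILN[2])); im,X=wcloud(); save(f"c{y}",im); Q=pts(X)
P=Q[(Q[:,2]>.125)&(Q[:,2]<.152)]; q=loc(P,KILN)
for yy in(-.025,.025,.075):
    m=(abs(q[:,0])<.036)&(abs(q[:,1]-yy)<.02)
    if m.sum():print(yy,m.sum(),q[m].min(0),q[m].max(0),np.percentile(P[m,2],90))
print(r.read_state()["time_s"])
E
python3 next.py .0375 .025
```

```text
[ 0.59875879 -0.17339096] [56.4537468   8.57224751] 45.32731246948242 780
touch False
width 0.0070275115976115065 [ 0.59916143 -0.17360033  0.21588448]
snag False
width 0.006994690819512666 [ 0.49468073 -0.11944222  0.22992229]
down1 False
down2 False [0.51006153 0.33322655 0.15349777]
down3 True
[0.51032009 0.33334016 0.14808203] [0.53168962 0.40915359 4.49245214] 0.00702263900693009
0.025 460 [-0.02722878  0.02105128] [0.0287723  0.02905031] 0.14367833890724835
0.075 562 [-0.02695953  0.07047738] [0.02871419 0.07966268] 0.1435537999497782
31.6583
```

```bash
python3 next.py -.1125 -.025 && python3 - <<'E'
from fit2 import *
# look at the lid
p=[.40,-.04]; r.reach([*p,.40],R(np.pi/2)); im,X=wcloud(); save("lid",im); Q=pts(X)
P=near(Q,L0,.25,.022,.036); l,c=slab(P,L0,.061,.133);print("lid",len(P),l,c)
P=near(Q,l,.09,.058,.075); print("lidbar",len(P),cv2.minAreaRect((P[:,:2]*1000).astype(np.float32)),np.median(P[:,2]))
im,X=cloud("top"); save("top2",im)
E
```

```text
[ 0.52865784 -0.30603513] [56.32790756  8.63712311] 45.48246383666992 780
touch False
width 0.00686394825799516 [ 0.52901943 -0.30629568  0.21585669]
snag False
width 0.006893149181592099 [ 0.42556482 -0.25257838  0.22991941]
down1 False
down2 False [0.54967664 0.30264139 0.15353366]
down3 True
[0.54987783 0.30276118 0.14806168] [0.98812985 0.04163461 4.32906522] 0.007184938784045391
-0.025 465 [-0.02695603 -0.02937564] [ 0.02880806 -0.02024176] 0.14366746824856572
0.025 460 [-0.02690527  0.02110531] [0.02874197 0.02933433] 0.14354380109820256
0.075 554 [-0.02721168  0.07049295] [0.02869817 0.07973519] 0.14364285940840735
45.8917
lid 12716 [ 0.4266003  -0.04788098 -0.01157398] 2.1518729384495816
lidbar 809 ((424.98291015625, -39.15236282348633), (21.06977653503418, 78.45094299316406), 0.2530839145183563) 0.06446268508944342
```

View pics/lid.png

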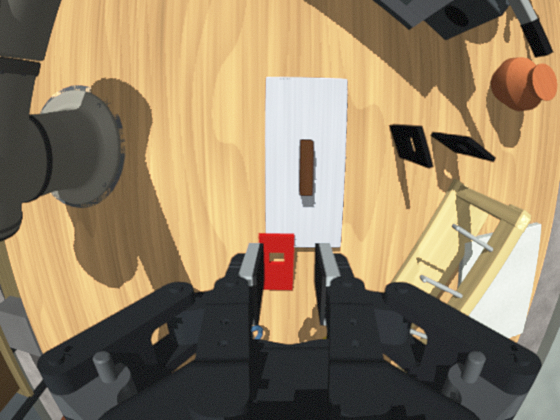

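View pics/top2.png

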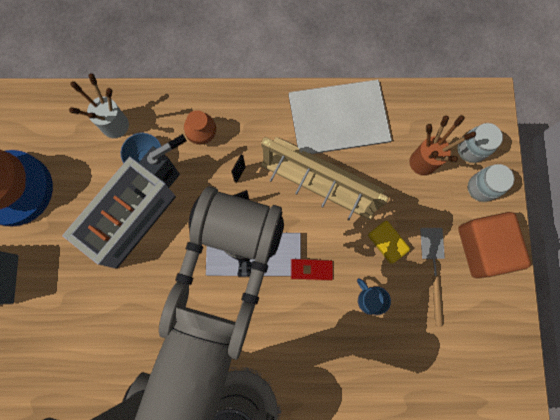

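All three tiles stand in their slots (top view: orange at (97,234), (115,217), (133,201)). However, the red look-alike now lies flat at (312,268) with its end on the lid's edge. My low carry of the third tile must have brushed it. I'll slide the lid out sideways from under it instead of lifting it, then carry the lid high.

```bash
python3 - <<'E'
from fit2 import *
p=np.array([.4249,-.0393]); a=np.pi/2+.003
command_gripper(.06,100); r.reach([*p,.2],R(a)); print("touch",r.move_straight([*p,.064],speed=.1,max_force=10))
command_gripper(0,100); s=r.read_state(); print(s["grip_width"],s["eef_pos"])
r.move_straight([*p,.069],speed=.03); r.hold(.2); print(r.read_state()["contact_force"],r.read_state()["torque"])
q=p+[0.0,.075]; print("slide",r.move_straight([*q,.069],speed=.08,max_force=15))
s=r.read_state(); print(s["grip_width"],s["eef_pos"])
r.move_straight([*q,.335],speed=.12); s=r.read_state(); print(s["grip_width"],s["eef_pos"],s["contact_force"])
im,X=cloud("top"); save("top3",im); Q=pts(X)
P=near(Q,q,.2,.285,.31); print(len(P),cv2.minAreaRect((P[:,:2]*1000).astype(np.float32)) if len(P)>5 else "",np.median(P[:,2]))
E
```

```text
touch False
0.01842248728842749 [ 0.42478992 -0.03928089  0.06449204]
[ 0.03934224  0.48882371 -6.20250751] [ 0.12473626 -0.02389707 -0.04725997]
slide False
0.01847185486535719 [0.42496902 0.03541422 0.0690103 ]
0.018194489163553415 [0.42473044 0.03572003 0.33455612] [-0.37205154 -0.65347914 -6.04547833]
3362 ((423.47906494140625, 32.242271423339844), (257.5080261230469, 122.31781005859375), 89.68534851074219) 0.29947352475798145
```

View pics/top3.png

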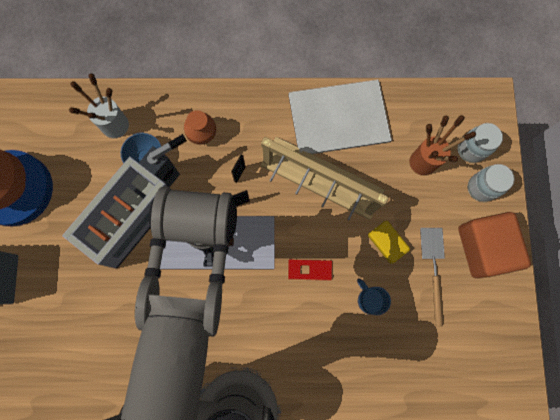

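The lid is held level at (220,243); the red plate lies flat on the table at (310,269) and the bystanders are unmoved. Carry and seat it.

```bash
python3 - <<'E'
from fit2 import *
a=KILN[2]+np.pi/2; p=KILN[:2]
r.reach([*p,.335],R(a)); r.move_straight([*p,.24],speed=.08)
im,X=cloud("top"); Q=pts(X); P=near(Q,p,.2,.198,.211); l,c=slab(P,KILN,.061,.133); print("lid over kiln",len(P),l,c)
print("seat",r.move_straight([*p,.2135],speed=.03,max_force=12)); s=r.read_state(); print(s["eef_pos"],s["contact_force"],s["grip_width"],s["time_s"])
E
```

```text
lid over kiln 2623 [0.56914601 0.28641276 0.92410038] 0.2063416408978333
seat True
[0.52928589 0.31821075 0.2204219 ] [-2.09326533 -0.34216462  4.6851587 ] 0.018323591015853024 57.8083
```

```bash
python3 - <<'E'
from fit2 import *
im,X=cloud("scene"); save("seat_s",cv2.resize(im[220:370,310:490],None,fx=4,fy=4)); 
for n,X in(("s",X),("t",cloud("top")[1]),("w",wcloud()[1])):
    Q=pts(X); P=near(Q,KILN,.17,.175,.195); q=loc(P,KILN); m=(abs(q[:,0])<.075)&(abs(q[:,1])<.15); P=P[m]; q=q[m]
    if len(P)<50: continue
    A=np.c_[q,np.ones(len(q))]; co=np.linalg.lstsq(A,P[:,2],rcond=None)[0]
    print(n,len(P),"plane",np.round(co,4),"ranges",np.round(np.percentile(q,[.5,99.5],axis=0),4).tolist())
E
```

```text
s 3899 plane [-0.0204 -0.0391  0.1856] ranges [[-0.0596, -0.1363], [0.0628, 0.128]]
t 2514 plane [ 0.0092 -0.0398  0.1854] ranges [[-0.0623, -0.1343], [0.06, 0.0804]]
w 60325 plane [-0.     -0.0447  0.1846] ranges [[-0.0585, -0.02], [0.061, 0.1285]]
```

View pics/seat_s.png

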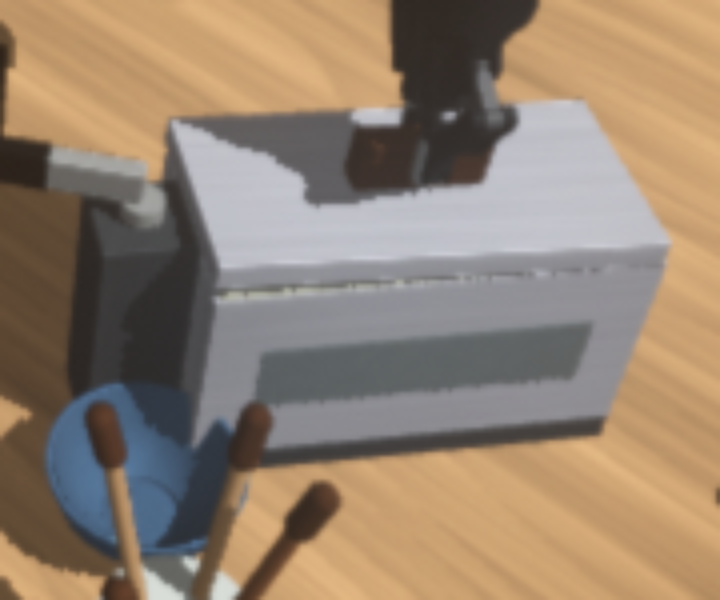

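The lid sags 0.04 rad in the grip: the far +y end is already flush, and the vent end is about 10 mm up (gap at (220,295)). It also sits about 4 mm toward -y. I raise slightly, shift +4 mm, lower and release so it drops in.

```bash
cat > seatchk.py <<'E'
from fit2 import *
def chk():
    for n,X in(("s",cloud("scene")[1]),("t",cloud("top")[1]),("w",wcloud()[1])):
        Q=pts(X); P=near(Q,KILN,.17,.172,.198); q=loc(P,KILN); m=(abs(q[:,0])<.075)&(abs(q[:,1])<.15); P=P[m]; q=q[m]
        if len(P)<50: continue
        co=np.linalg.lstsq(np.c_[q,np.ones(len(q))],P[:,2],rcond=None)[0]
        print(n,len(P),"plane",np.round(co,4),"ranges",np.round(np.percentile(q,[.5,99.5],axis=0),4).tolist())
E
python3 - <<'E'
from seatchk import *
z=r.read_state()["eef_pos"][2]; p0=KILN[:2]; p=w(KILN,0,.004)
r.move_straight([*p0,z+.004],speed=.03); r.move_straight([*p,z+.004],speed=.03)
print(r.move_straight([*p,.2145],speed=.02,max_force=12)); s=r.read_state(); print(s["eef_pos"],s["contact_force"]); chk()
command_gripper(.05); r.hold(.3)
r.move_straight([*p,.33],speed=.1); r.hold(.2)
r.reach([*w(KILN,-.02,0),.40],R(KILN[2])); chk(); print(r.read_state()["time_s"])
E
```

```text
False
[0.52708547 0.32002049 0.21526361] [ 2.47539128 -3.79802392  0.58572275]
s 3958 plane [-0.0117 -0.0031  0.1808] ranges [[-0.0595, -0.1442], [0.0628, 0.1322]]
t 2529 plane [5.100e-03 1.000e-04 1.803e-01] ranges [[-0.0621, -0.1472], [0.0603, 0.082]]
w 61692 plane [ 0.0003 -0.0056  0.1795] ranges [[-0.0585, -0.0173], [0.061, 0.1308]]
s 4129 plane [-0.0096  0.0019  0.1802] ranges [[-0.0594, -0.1442], [0.0629, 0.1327]]
t 3343 plane [0.006  0.005  0.1797] ranges [[-0.0619, -0.1456], [0.0601, 0.1141]]
w 25141 plane [0.0007 0.001  0.1788] ranges [[-0.0587, -0.129], [0.0618, 0.1332]]
63.1333
```

The lid is seated: top level at 0.180, centred within about 1 mm. Now the vent handle.

```bash
python3 - <<'E'
from fit2 import *
pv=w(KILN,0,-.163)
def pose(th): return [*(pv+.075*np.array([np.cos(th),np.sin(th)])),.212],R(th+np.pi)
t0=np.radians(-58.2); shut=KILN[2]-np.pi/2
command_gripper(.05,30); p,q=pose(t0); r.reach([*p[:2],.32],q)
print("touch",r.move_straight(p,q,speed=.08,max_force=8)); command_gripper(.016,30); print(r.read_state()["grip_width"])
th=t0
while th>shut-np.radians(93):
    th-=np.radians(6); p,q=pose(th)
    if r.move_straight(p,q,speed=.06,max_force=14): print("stopped",np.degrees(shut-th)); break
s=r.read_state(); print(np.degrees(shut-th),s["eef_pos"],s["contact_force"],s["grip_width"])
d=s["eef_pos"][:2]-pv; print("angle",shut-np.arctan2(d[1],d[0]))
command_gripper(.05); p=r.read_state()["eef_pos"]; r.move_straight([*p[:2],.33],speed=.1)
r.reach([*w(KILN,-.08,-.06),.42],R(KILN[2])); im,X=wcloud(); save("h",im); Q=pts(X)
H=near(Q,pv,.13,.2,.216); c,sz,an=cv2.minAreaRect((H[:,:2]*1000).astype(np.float32)); print(c,sz,an); d=np.array(c)/1000-pv; print("damper",shut-np.arctan2(d[1],d[0]),r.read_state()["time_s"])
E
```

```text
touch False
0.01630516399113731
stopped 92.55688331905462
92.55688331905462 [0.61281765 0.15931034 0.21207414] [ 4.49990758 -1.93499383  1.5984444 ] 0.01567736650402946
angle 1.5749421751215469
(582.2053833007812, 219.51609802246094) (100.69770812988281, 144.41867065429688) 47.814456939697266
damper -3.782021485474962 72.3583
```

View pics/h.png

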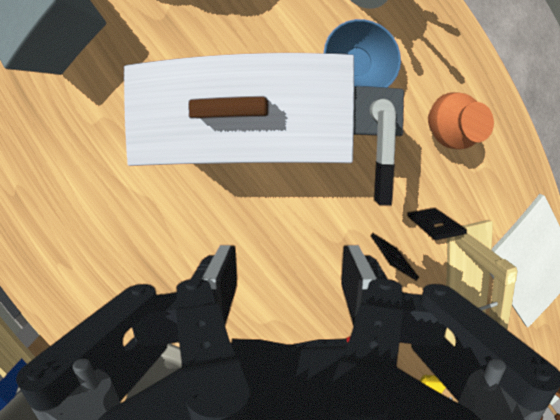

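The handle runs from (382,110) to (384,203), perpendicular to the kiln, and the lid is flat. The numeric fit picked up the lid bar, so I repeat it without that, check the lid, and hand in.

```bash
python3 - <<'E'
from seatchk import *
chk(); im,X=wcloud(); Q=pts(X); H=near(Q,w(KILN,-.05,-.163),.075,.2,.216); q=loc(H,KILN); H=H[q[:,1]<-.12]
c,sz,an=cv2.minAreaRect((H[:,:2]*1000).astype(np.float32)); print(sz,an); d=loc(np.array([c])/1000,KILN)[0]-[0,-.163]; print("damper",np.arctan2(-d[0],-d[1]))
a=an if sz[0]>sz[1] else an+90; print("by axis",(KILN[2]-np.radians(a)+np.pi/2)%np.pi)
if np.arctan2(-d[0],-d[1])>1.5: r.finish_job(); print("done")
E
```

```text
s 4135 plane [-0.0095  0.0024  0.1802] ranges [[-0.0594, -0.1441], [0.0626, 0.1327]]
t 1657 plane [-0.013   0.0098  0.1795] ranges [[-0.0617, -0.1486], [0.0599, 0.1051]]
w 22918 plane [0.0004 0.0012 0.1788] ranges [[-0.0588, -0.1293], [0.0614, 0.1327]]
(100.32353210449219, 15.766066551208496) 52.732635498046875
damper 1.5812777544581422
by axis 1.5642382140999387
the job is handed in; nothing more can be done
done
```

The kiln is loaded, the lid is on, the vent is open, and I handed the job in at about 72 s of the 210 s allowed. Three tiles were present (the fourth peg was empty) and they stand in slots 1, 2 and 3.

**Last checks:**
- **Tiles:** tops at 0.143–0.144 m and centred in their slots. I checked this before the lid went on.
- **Lid:** top at 0.179–0.180 m (0.180 m expected), level to about 0.01 rad and centred to about 2 mm.
- **Vent handle:** 1.56–1.58 rad, at its stop. The arm was clear of everything.
- **Bystanders:** the vase, mug, bowl, sponge and knife showed no visible movement in the pictures. I did not measure them.

**What went wrong or disagreed:**
- **Red look-alike:** it was found tipped over with one end on the lid's edge, most likely brushed while I carried the third tile low. I slid the lid out from under it, and it now lies flat on the table, so it was not left alone as you asked.
- **First lid descent:** it stopped about 6 mm high because the lid sagged 0.04 rad in the grip and sat about 4 mm off. I shifted it 4 mm and it seated.
- **Bad readings:** one lid fit (while it hung over the kiln) and the first vent-handle fit were wrong. I ignored the lid fit and re-measured the handle.

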